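# Unbolt the empty screwdriving jig

### The arm

A 6-joint arm with a two-finger parallel gripper is mounted at the origin on the work surface. World frame = base frame: x ahead of the robot, y to its left, z up, the work surface at z = 0. Lengths are in m, angles in rad, forces in N, time in s.
With the tool pointing down it reaches from about 0.225 to 0.875 m from the base axis. Payload 3.4 kg.
Tool frame: the origin (TCP) lies midway between the tips of the shut fingers; the grasp point (between the pads) lies 19 mm behind it; z points along the fingers, y is the direction in which the jaws open and shut (so a half turn about z gives the same grasp; the last joint's range is limited). The gripper opens to 85 mm and grips with 20 to 120 N. Pads are 22 mm wide; open, the fingers measure 114 mm over their backs; the gripper's body (76 mm by 85 mm) begins 54 mm behind the grasp point. The pads swing forward as they close: fully open they stand 13 mm farther back than shut.
Start: joints at [1.162, 0.276, 1.505, -0, 1.361, -0.121], TCP at [0.163, 0.551, 0.231] pointing down, gripper open.
Joint ranges: [-2.89, 2.89], [-0.75, 2.08], [0.22, 2.7], [-1.18, 4.32], [0.11, 2.71], [-2.7, 2.7]. Speed limits (rad/s): [2.57, 2.57, 3.14, 3.14, 3.14, 3.14].

### API

Orientations are given as a unit quaternion [w, x, y, z].
In Python, from rig import ctrl, vision, sign_off gives the robot as it stands.
- The arm moves only by the tool move_arm, never from a script. Its argument "rows" is a list that holds one entry, the list of rows, each a list of 5 numbers: the shift along the world's x, y, z normalised to -1 to 1, where 1 is 10 cm, then the turn about the world's z normalised to -1 to 1, where 1 is pi/2 rad, then the finger opening in mm, from 0 to 85.4. A call has 1 to 5 rows; each row is the pose to reach, as a shift and turn from the pose commanded when the call began; what a row does not reach only later rows make up. A row lasts 1/10 s, in which the tool goes at most 50 mm and 8.59 degrees, less where a joint would pass 70% of its speed; a pose out of reach is approached as far as the arm can. A call with a number of a shift or a turn outside -1 to 1 is refused whole. A call with a gripper value outside its range is refused whole. The fingers move at their own pace and stop on an object; "newtons" is the grip in N (left out, the last holds). Time passes only in rows, so rows that repeat a pose let the fingers close. It gives the time, the measured TCP pose, the force and the opening at its end, in the units of the state.
- ctrl.state(): the state, without advancing time (a new reading comes with each control period).
- vision.camera(name): name is "scene" or "top" or "wrist"; returns a dict with "img" (480x640x3 uint8, red, green, blue), "range_z" (480x640 float32, m along the optical axis (not along the pixel's ray), 0 where there is no reading), "fx", "fy", "cx", "cy" (pixels), "camera_from_world" (4x4, takes a point from world to camera coordinates); the wrist camera has in their place "T_tool_cam" (4x4, takes a point from camera to tool coordinates, whose origin is the TCP and whose axes are the flange's). Camera axes: x right, y down, z forward; pixel columns grow to the right and rows downward; lengths in m; the calibration is good to about 2 mm. The wrist camera is an equidistant fisheye: a pixel r from the principal point sees the ray r / f radians off the axis. A picture is of the moment at which its call begins: read the wrist's pose just before it.
- sign_off(): hands the job in, once; it reports no verdict.
The state is a dict: "time": time; "joints": joint angles; "dq": joint speeds; "joint_efforts": joint torques, N m; "tcp_pos": TCP position; "tool_rot": TCP orientation; "contact_force": force on the tool from outside, world axes, zero at the start; "moment": the same for the moment, N m; "opening": opening from 0.0 (shut) to 1.0 (fully open).
Only numpy, scipy, OpenCV 4.12 (cv2) and the standard library are available. Lean on these libraries where they do the work, as an engineer would, in place of code of your own. Each camera call takes 0.05 s, during which the arm holds its last target.

### The job

One of the two lamp jigs has no lamp in its nest: unlock that jig's plate for changeover. Without gripping anything, press the yellow spring catch down with one fingertip and keep it down while the other fingertip pushes the red bolt handle back, away from the jig plate, all the way to its stop; then take the hand away so that the catch springs up and keeps the bolt open. Leave the loaded jig locked, both jig plates lying where they are, and everything else undisturbed.

Things in the scene. Friction and masses are not known exactly. Their poses are not given: they have to be found in the camera images.
- station_empty: Jig station with the EMPTY nest: aluminium base 320 (x) x 220 (y) x 12 mm fixed on the table, lock at its front (-x end, facing the robot), brown jig plate at its back. Origin on its underside; base x -180 to +140 mm, y -110 to +110. +x points from lock to jig plate, +y from bolt to catch, z up; yaw within 0.25 rad of the world's. Never moves.
- station_loaded: Identical station whose nest holds a white lamp module; same frame and sizes. Not to be worked. Which of the two stands left or right varies.
- handle_empty (a point): Red upright bolt paddle, empty station: 42 mm wide (y), 8 thick (x), from 38 to 78 mm above the table. Site: middle of its back face (facing +x, the jig plate), 60 mm up, station's axes, moves with the bolt. Rod and straps under it stay below 39 mm. Behind it 40 mm are free, then a keeper 40 mm high. A steel tongue (62 to 77 mm up) juts 16 mm from its +y edge over the teeth.
- pad_empty (a point): Yellow pad of the catch bar, empty station: 90 (x) x 38 (y) mm, level. Site: middle of its upper face, 55 mm above the table when up, moves with the bar; 58 mm to +y and 9 mm to -x of the locked handle's point. The bar moves straight down. Two steel teeth, 12 mm above the pad, stand on its bolt-side edge 23 to 34 mm to -y of the point; the pad is free to slide along.
- bolt_empty (a joint): Bolt, empty station: 0 locked (nose in the keeper), 0.036 m at the open stop; moves along the station's -x. Friction about 3 N, no spring. The teeth block it about 1 mm from 0 unless the bar is down. Bar up, it rests in one of three notches: locked (below 0.003), half-way (0.015 to 0.020), open (above 0.033). In between, a released bar stays trapped under the tongue.
- catch_empty (a joint): Spring catch bar, empty station: 0 up (engaged), 0.010 m right down on its rigid stop. The teeth clear the tongue from about 0.006 m on. 4 N starts it, 9 N takes it right down; it springs up when let go.
- jig_empty: Brown jig plate, empty station, loose: 150 (x) x 190 (y) x 8 mm, origin at the centre of its underside, 12 mm above the table; rear edge under two hook lips, front edge held by the bolt in a steel keeper. Round nest 100 mm across, top 38 mm above the table, three studs up to 48 mm. Leave it lying.
- pin_empty_mid (a point): Middle of a loose brass locating pin, 16 mm across, 22 mm tall, standing on the empty station's base 60 to 72 mm to -y of the bolt. Leave it.
- handle_loaded (a point): Red upright bolt paddle, loaded station: 42 mm wide (y), 8 thick (x), from 38 to 78 mm above the table. Site: middle of its back face (facing +x, the jig plate), 60 mm up, station's axes, moves with the bolt. Rod and straps under it stay below 39 mm. Behind it 40 mm are free, then a keeper 40 mm high. A steel tongue (62 to 77 mm up) juts 16 mm from its +y edge over the teeth.
- pad_loaded (a point): Yellow pad of the catch bar, loaded station: 90 (x) x 38 (y) mm, level. Site: middle of its upper face, 55 mm above the table when up, moves with the bar; 58 mm to +y and 9 mm to -x of the locked handle's point. The bar moves straight down. Two steel teeth, 12 mm above the pad, stand on its bolt-side edge 23 to 34 mm to -y of the point; the pad is free to slide along.
- bolt_loaded (a joint): Bolt, loaded station: 0 locked (nose in the keeper), 0.036 m at the open stop; moves along the station's -x. Friction about 3 N, no spring. The teeth block it about 1 mm from 0 unless the bar is down. Bar up, it rests in one of three notches: locked (below 0.003), half-way (0.015 to 0.020), open (above 0.033). In between, a released bar stays trapped under the tongue.
- catch_loaded (a joint): Spring catch bar, loaded station: 0 up (engaged), 0.010 m right down on its rigid stop. The teeth clear the tongue from about 0.006 m on. 4 N starts it, 9 N takes it right down; it springs up when let go.
- jig_loaded: Brown jig plate, loaded station, loose: 150 (x) x 190 (y) x 8 mm, origin at the centre of its underside, 12 mm above the table; rear edge under two hook lips, front edge held by the bolt in a steel keeper. Round nest 100 mm across, top 38 mm above the table, three studs up to 48 mm. Leave it lying.
- pin_loaded_mid (a point): Middle of a loose brass locating pin, 16 mm across, 22 mm tall, standing on the loaded station's base 60 to 72 mm to -y of the bolt. Leave it.
- lamp_mid (a point): White round lamp module, 110 mm across, 28 mm tall with its yellow part, lying loose on the loaded station's nest; the point is 12 mm above its underside. Leave it.
- spare_lamp_mid (a point): A like lamp module lying loose on the table at the robot's left; point 12 mm above its underside. Leave it.
- screwdriver_mid (a point): Loose screwdriver with blue handle, 190 mm long, lying on the table at the robot's right; point near its middle. Leave it.
- screw_cup_mid (a point): Loose white screw cup, 64 mm across, 45 mm tall, on the table at the left; point half-way up. Leave it.
- cleaner_mid (a point): Loose small cleaner bottle, 52 mm across, 130 mm tall, on the table at the right; point half-way up. Leave it.

How it is judged:
On the way, in this order (a step that is already met when the one before it is completed fails the run):
1. a fingertip holds the empty jig's catch down while its bolt is still locked (value of joint catch_empty above 0.005 m and contact force between catch_empty and the fingers above 0.5 N and value of joint bolt_empty below 0.005 m), for 0.1 s.
2. with the catch held down by a fingertip, the fingers push the bolt along (value of joint bolt_empty above 0.008 m and contact force between each of catch_empty, bolt_empty and the fingers above 0.5 N), for 0.05 s.
3. the bolt reaches its open stop with the catch still held down by a fingertip (value of joint bolt_empty above 0.032 m and value of joint catch_empty above 0.005 m and contact force between catch_empty and the fingers above 0.5 N), for 0.05 s.
At the end, for the whole second after the job is handed in: The empty jig's bolt is open (32 mm or more of its 36 mm) with its catch sprung up (within 2 mm of fully up), the loaded jig's bolt is locked (within 4 mm) with its catch up, both jig plates lie within 10 mm and all loose things within 20 mm of where they were (value of joint bolt_empty above 0.032 m and value of joint each of catch_empty, catch_loaded below 0.002 m and value of joint bolt_loaded below 0.004 m and distance of each of jig_empty, jig_loaded from where it was at the start of the episode below 0.01 m and distance of each of lamp_mid, spare_lamp_mid, screwdriver_mid, screw_cup_mid, cleaner_mid, pin_empty_mid, pin_loaded_mid from where it was at the start of the episode below 0.02 m); the robot touches nothing.
It fails at once if the loaded jig's lock is worked (value of joint bolt_loaded above 0.006 m or value of joint catch_loaded above 0.005 m).
It fails at once if a jig plate is lifted or dragged more than 10 mm (distance of any of jig_empty, jig_loaded from where it was at the start of the episode above 0.01 m).
It fails at once if a loose thing (lamp, spare lamp, locating pin, screwdriver, screw cup, cleaner bottle) is lifted or pushed more than 20 mm (distance of any of lamp_mid, spare_lamp_mid, screwdriver_mid, screw_cup_mid, cleaner_mid, pin_empty_mid, pin_loaded_mid from where it was at the start of the episode above 0.02 m).
It also fails if it takes over 38 s, if anything falls off the work surface, if the arm or the gripper's body presses on something with over 40 N, if the wrist force passes 120 N, or if a joint passes its speed limit or range.

## Working session

There is one attempt and no reset: what is moved stays moved. The work goes in short steps, Python scripts to look and compute and a tool call to move; the robot and the scene stay as the last step left them, time stands still between calls to the robot, and variables do not carry over. Pictures are saved under pics/ and viewed, and the job is handed in when it is done.

Besides the shell and the picture viewer there is one more tool, called after ">>>" by a JSON object that holds its "fn" and its "kwargs". move_arm: Moves the arm, as the interface text tells. Its arguments: {"type":"object","properties":{"rows":{"type":"array"},"newtons":{"type":"number"}},"required":["rows"]}

```bash
mkdir -p pics; python3 - <<'E'
from rig import ctrl, vision
import cv2,numpy as np
s=ctrl.state()
for k in s: print(k,np.round(s[k],3))
for n in ("scene","top"):
    c=vision.camera(n); cv2.imwrite(f"pics/{n}0.png",c["img"][...,::-1])
    np.savez(f"{n}0.npz",**c)
    print(n,c["fx"],c["cx"],c["cy"]); print(np.round(c["camera_from_world"],3))
E
```

```text
time 0.0
joints [ 1.162  0.277  1.506 -0.     1.361 -0.121]
dq [-0.     0.002  0.002 -0.001  0.    -0.001]
joint_efforts [-1.0000e-03 -4.1677e+01 -2.4580e+01 -0.0000e+00  1.1000e-02  0.0000e+00]
tcp_pos [0.163 0.551 0.23 ]
tool_rot [-0.     0.143  0.99  -0.001]
contact_force [-0.317  0.555 -0.262]
moment [ 0.03  -0.014 -0.015]
opening 1.005
scene 559.3716585143216 322.9053123548594 242.78343370006806
[[-0.202  0.979  0.015  0.106]
 [ 0.624  0.141 -0.769 -0.264]
 [-0.755 -0.146 -0.64   1.724]
 [ 0.     0.     0.     1.   ]]
top 594.2993096875482 313.329776450352 239.07550516054854
[[-0.022 -1.    -0.017  0.024]
 [-0.98   0.025 -0.196  0.539]
 [ 0.196  0.012 -0.98   1.435]
 [ 0.     0.     0.     1.   ]]
```

View pics/scene0.png

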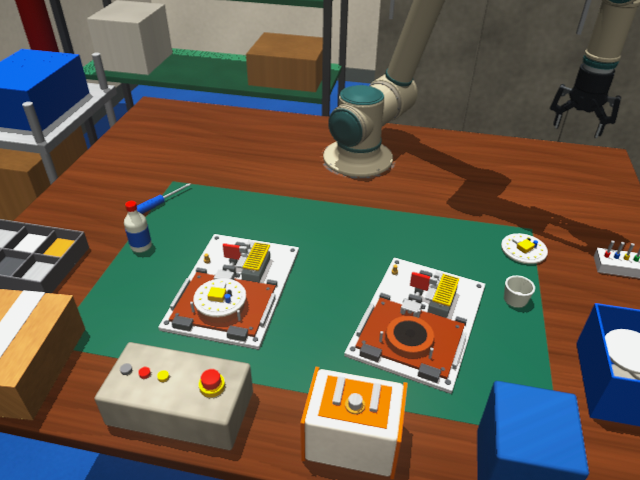

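View pics/top0.png

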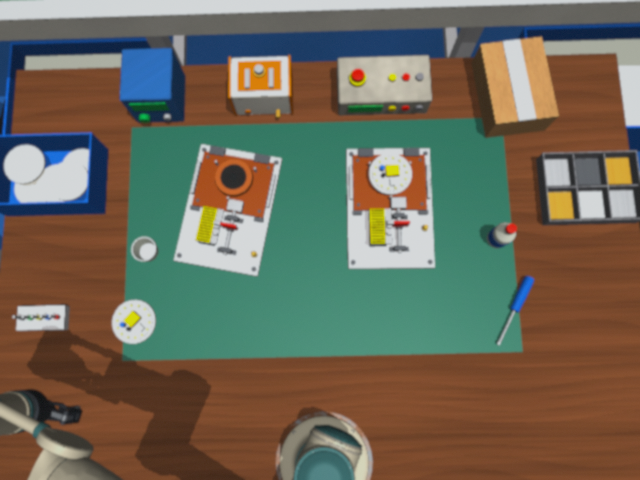

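Top view: the empty station is on the left (nest at pixel 234,177), the loaded one on the right (lamp at 390,174). The empty station's handle is near (229,226) and its pad near (207,225). I'll measure these next.

```bash
cat > h.py <<'E'
import numpy as np,cv2
def cloud(c):
    z=c["range_z"]; v,u=np.mgrid[:480,:640]
    P=np.stack([(u-c["cx"])/c["fx"]*z,(v-c["cy"])/c["fy"]*z,z,np.ones_like(z)],-1)
    return (P@np.linalg.inv(c["camera_from_world"]).T)[...,:3]
E
python3 - <<'E'
from h import *
for n in ("top","scene"):
    c=np.load(n+"0.npz"); W=cloud(c); img=c["img"]; hsv=cv2.cvtColor(img,cv2.COLOR_RGB2HSV)
    H,S,V=hsv[...,0],hsv[...,1],hsv[...,2]
    st=(c["range_z"]>0)&(W[...,0]>.3)&(W[...,0]<.8)&(W[...,1]>0.05)&(W[...,1]<.4)
    ye=st&(H>22)&(H<35)&(S>150)&(W[...,2]>.045)&(W[...,2]<.075)
    re=st&((H<4)|(H>176))&(S>170)&(V>90)&(W[...,2]>.04)&(W[...,2]<.09)
    for nm,m in (("ye",ye),("re",re)):
        P=W[m]; print(n,nm,len(P),P.mean(0).round(4),np.median(P,0).round(4),P.min(0).round(3),P.max(0).round(3))
        if len(P)>5:print(cv2.minAreaRect((P[:,:2]*1000).astype(np.float32)))
    # base
    b=st&(S<60)&(V>120)&(W[...,2]>.005)&(W[...,2]<.02)
    P=W[b];r=cv2.minAreaRect((P[:,:2]*1000).astype(np.float32)); print(n,"base",len(P),r,cv2.boxPoints(r).round(0).tolist(),np.median(P[:,2]))
c=np.load("top0.npz"); cv2.imwrite("pics/topz.png",cv2.resize(c["img"][130:290,150:310,::-1],(640,640),interpolation=cv2.INTER_CUBIC)[:600])
E
```

```text
top ye 450 [0.5841 0.2804 0.0557] [0.5834 0.2805 0.0557] [0.537 0.256 0.047] [0.629 0.304 0.067]
((583.8574829101562, 280.4980163574219), (34.16385269165039, 89.30907440185547), 78.72594451904297)
top re 36 [0.5737 0.2204 0.0763] [0.5739 0.2196 0.0768] [0.569 0.204 0.066] [0.579 0.238 0.086]
((574.4973754882812, 220.13449096679688), (34.65144348144531, 6.569676399230957), 73.13406372070312)
top base 4262 ((636.9833984375, 232.78140258789062), (224.97096252441406, 325.38275146484375), 78.02261352539062) [[454.0, 157.0], [773.0, 89.0], [819.0, 309.0], [501.0, 377.0]] 0.01227308790312176
scene ye 493 [0.5878 0.2819 0.0554] [0.5886 0.2818 0.0554] [0.538 0.257 0.049] [0.632 0.308 0.06 ]
((585.1657104492188, 281.9600524902344), (37.15836715698242, 91.72600555419922), 78.50698852539062)
scene re 245 [0.5802 0.2253 0.062 ] [0.5802 0.2256 0.0622] [0.573 0.206 0.04 ] [0.587 0.244 0.082]
((580.5028076171875, 224.7875213623047), (37.820655822753906, 12.265626907348633), 84.1811752319336)
scene base 3521 ((635.4312744140625, 233.24172973632812), (220.48651123046875, 325.4005432128906), 78.03529357910156) [[453.0, 159.0], [772.0, 92.0], [817.0, 307.0], [499.0, 375.0]] 0.012220239751216777
```

View pics/topz.png

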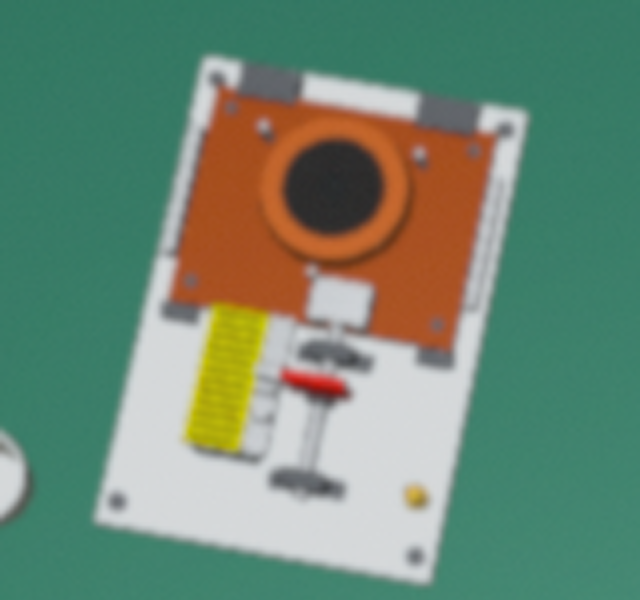

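>>> {"fn": "move_arm", "kwargs": {"rows": [[[0.3,-0.2,0,0.05,43.5],[0.6,-0.4,0,0.05,43.5],[0.9,-0.6,0,0.05,43.5]]]}}

```text
time: 0.4
tcp_pos: [0.2537, 0.4905, 0.2308]
tool_rot: [-0.0, 0.104, 0.995, -0.0]
contact_force: [0.0, 0.9, -0.4]
opening: 0.525
```

>>> {"fn": "move_arm", "kwargs": {"rows": [[[0.3,-0.2,0,0,43.5],[0.6,-0.4,0,0,43.5],[0.9,-0.6,0,0,43.5]]]}}

```text
time: 0.7
tcp_pos: [0.344, 0.4302, 0.2309]
tool_rot: [-0.0, 0.104, 0.995, -0.0]
contact_force: [0.9, -0.3, 0.1]
opening: 0.516
```

>>> {"fn": "move_arm", "kwargs": {"rows": [[[0.3,-0.2,0,0,43.5],[0.6,-0.4,0,0,43.5],[0.9,-0.6,0,0,43.5]]]}}

```text
time: 1.0
tcp_pos: [0.4341, 0.3702, 0.2309]
tool_rot: [-0.0, 0.104, 0.995, -0.0]
contact_force: [0.8, 1.0, 0.1]
opening: 0.511
```

>>> {"fn": "move_arm", "kwargs": {"rows": [[[0.3,-0.2,0,0,43.5],[0.6,-0.4,0,0,43.5],[0.9,-0.6,0,0,43.5],[0.9,-0.6,0,0,43.5]]]}}

```text
time: 1.4
tcp_pos: [0.5269, 0.3085, 0.2304]
tool_rot: [0.001, 0.107, 0.994, -0.001]
contact_force: [-0.7, 0.5, -0.2]
opening: 0.509
```

>>> {"fn": "move_arm", "kwargs": {"rows": [[[0.4,-0.3,0,0.003,43.5],[0.77,-0.6,0,0.003,43.5],[0.77,-0.6,-0.4,0.003,43.5],[0.77,-0.6,-0.9,0.003,43.5],[0.77,-0.6,-0.9,0.003,43.5]]]}}

```text
time: 1.9
tcp_pos: [0.5942, 0.2498, 0.1338]
tool_rot: [-0.008, 0.102, 0.995, -0.003]
contact_force: [-1.7, 0.1, -0.3]
opening: 0.513
```

```bash
python3 - <<'E'
from rig import ctrl, vision
from h import *
s=ctrl.state(); print(s["tcp_pos"],s["tool_rot"],s["contact_force"])
for n in ("wrist","top","scene"):
    c=vision.camera(n); cv2.imwrite(f"pics/{n}1.png",c["img"][...,::-1]); np.savez(n+"1.npz",**c,tcp=s["tcp_pos"],rot=s["tool_rot"])
    if n=="wrist": print(c["T_tool_cam"].round(3),c["fx"],c["cx"],c["cy"])
    if n=="scene": cv2.imwrite("pics/scz.png",cv2.resize(c["img"][180:340,340:500,::-1],(600,600),interpolation=cv2.INTER_CUBIC))
E
```

```text
[0.59418668 0.2497904  0.13380887] [-0.00795248  0.10231863  0.99471539 -0.00299002] [-1.71636147  0.12400228 -0.28912853]
[[-0.    -0.95  -0.313  0.08 ]
 [ 1.    -0.    -0.    -0.001]
 [-0.    -0.313  0.95  -0.141]
 [ 0.     0.     0.     1.   ]] 371.64829954431775 316.0550126546212 238.84785420510937
```

View pics/wrist1.png

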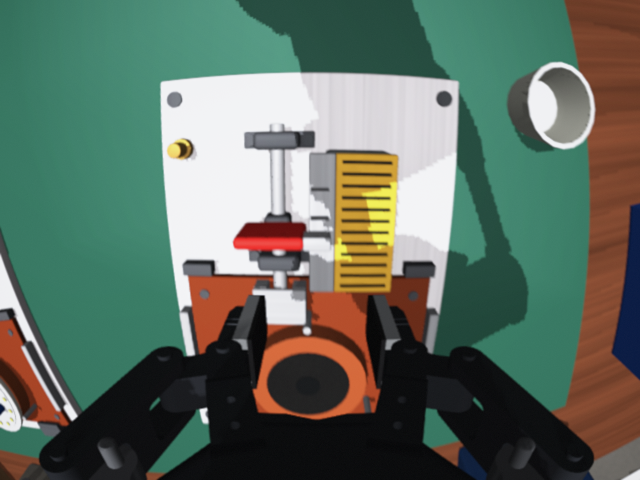

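View pics/scz.png

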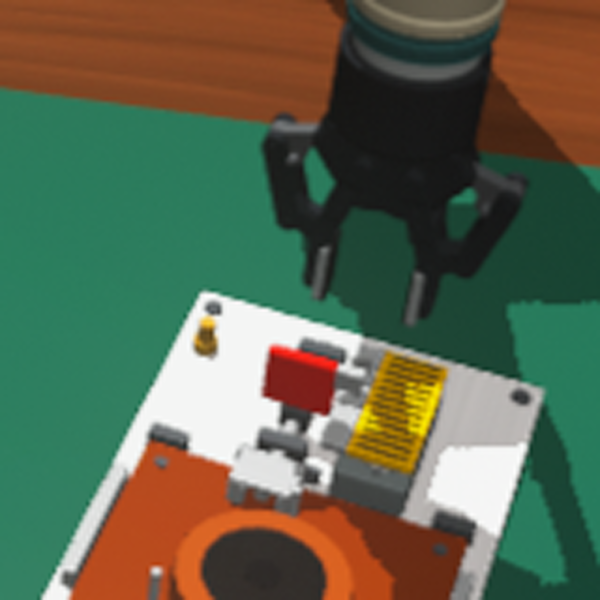

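```bash
cat >> h.py <<'E'
from scipy.spatial.transform import Rotation as Ro
def wcloud(c,s):
    v,u=np.mgrid[:480,:640]; dx=u-c["cx"];dy=v-c["cy"]; r=np.hypot(dx,dy)+1e-9; th=r/c["fx"]
    z=c["range_z"]; t=np.tan(np.minimum(th,1.5))
    P=np.stack([dx/r*t*z,dy/r*t*z,z,np.ones_like(z)],-1)@c["T_tool_cam"].T
    q=np.array(s["tool_rot"]); R=Ro.from_quat(q[[1,2,3,0]]).as_matrix()
    return P[...,:3], P[...,:3]@R.T+s["tcp_pos"]
yaw=-0.209
def st(P,o=(0,0)):
    ex=np.array([np.cos(yaw),np.sin(yaw)]);ey=np.array([-ex[1],ex[0]])
    d=np.asarray(P)[...,:2]-np.array(o); return np.stack([d@ex,d@ey],-1)
E
python3 - <<'E'
from rig import ctrl, vision
from h import *
s=ctrl.state(); c=vision.camera("wrist"); print(s["tcp_pos"],s["tool_rot"],s["time"])
T,W=wcloud(c,s); img=c["img"]; hsv=cv2.cvtColor(img,cv2.COLOR_RGB2HSV); H,S,V=hsv[...,0],hsv[...,1],hsv[...,2]
v,u=np.mgrid[:480,:640]
box=(u>150)&(u<460)&(v>70)&(v<320)
ye=box&(H>18)&(H<35)&(S>130)&(u>320)&(W[...,2]>.045)
re=box&((H<4)|(H>176))&(S>170)&(v<260)&(v>215)&(W[...,2]>.04)
o=s["tcp_pos"]
for nm,m in(("ye",ye),("re",re)):
    P=W[m]; Q=st(P,o[:2]); print(nm,len(P),np.median(P,0).round(4),(np.percentile(P[:,2],[2,98])).round(4),"st rel tcp",np.percentile(Q,[1,50,99],axis=0).round(4).tolist())
    print(cv2.minAreaRect((P[:,:2]*1000).astype(np.float32)))
top=re&(W[...,2]>.072); Q=st(W[top],o[:2]); print("redtop",Q.min(0),Q.max(0),W[top][:,2].mean())
b=box&(S<40)&(V>120)&(W[...,2]<.02)&(W[...,2]>.006)
print("base",cv2.minAreaRect((W[b][:,:2]*1000).astype(np.float32)),np.median(W[b][:,2]))
f=(np.abs(T[...,2])<.07)&(np.abs(T[...,0])<.03)&(np.abs(T[...,1])<.06)&(c["range_z"]>0)
for sg in (-1,1):
    P=T[f&(T[...,1]*sg>0)&(T[...,2]<.02)]; print("finger",sg,len(P),np.percentile(P,[0,2,50,98,100],axis=0).round(4).tolist())
E
```

```text
[0.60086359 0.25229634 0.14301196] [9.47854341e-04 1.01734509e-01 9.94810986e-01 5.42409245e-04] 2.05
ye 7149 [0.5808 0.2813 0.054 ] [0.0526 0.0555] st rel tcp [[-0.0674, 0.0065], [-0.0255, 0.0244], [0.0207, 0.0431]]
((577.037841796875, 282.3775634765625), (43.38514709472656, 104.57642364501953), 82.67431640625)
re 1067 [0.5749 0.2247 0.076 ] [0.0663 0.078 ] st rel tcp [[-0.0226, -0.0518], [-0.02, -0.0323], [-0.0148, -0.0137]]
((560.2067260742188, 244.9951629638672), (32.62843322753906, 81.73589324951172), 37.435035705566406)
redtop [-0.07990642 -0.05263585] [-0.01427879 -0.00137615] 0.0767627860084143
base ((573.740966796875, 245.61203002929688), (220.84898376464844, 194.0464324951172), 77.76539611816406) 0.010910784585322936
finger -1 9390 [[-0.0134, -0.06, -0.07], [-0.0108, -0.0559, -0.0693], [0.0091, -0.0385, -0.0549], [0.0164, -0.0211, -0.0084], [0.0174, -0.0168, -0.0001]]
finger 1 9369 [[-0.014, 0.0155, -0.07], [-0.0108, 0.0197, -0.0693], [0.009, 0.037, -0.0548], [0.0164, 0.0543, -0.0085], [0.0174, 0.0586, -0.0007]]
```

```bash
python3 - <<'E'
from rig import ctrl, vision
from h import *
s=ctrl.state(); c=vision.camera("wrist"); print(s["tcp_pos"])
T,W=wcloud(c,s)
f=(np.abs(T[...,0])<.03)&(np.abs(T[...,1])<.06)&(c["range_z"]>0)
for lo in (-.03,-.02,-.012,-.006,-.001):
  for sg in (-1,1):
    P=T[f&(T[...,1]*sg>0)&(T[...,2]>lo)&(T[...,2]<lo+.008)]; print(lo,sg,len(P),np.percentile(P,[1,50,99],axis=0).round(4).tolist() if len(P) else "")
E
```

```text
[0.60161868 0.25250676 0.14409261]
-0.03 -1 546 [[-0.0108, -0.036, -0.0299], [0.0065, -0.0254, -0.0262], [0.011, -0.0223, -0.0222]]
-0.03 1 545 [[-0.0109, 0.0207, -0.0299], [0.0064, 0.0236, -0.0262], [0.0109, 0.0343, -0.0221]]
-0.02 -1 462 [[-0.011, -0.0358, -0.0199], [0.0065, -0.0255, -0.016], [0.011, -0.0223, -0.012]]
-0.02 1 464 [[-0.0112, 0.0207, -0.0199], [0.0066, 0.024, -0.0159], [0.0109, 0.0342, -0.0121]]
-0.012 -1 313 [[-0.0107, -0.0347, -0.0119], [0.0066, -0.0235, -0.0086], [0.0108, -0.0222, -0.0043]]
-0.012 1 305 [[-0.0113, 0.0207, -0.0119], [0.0065, 0.0218, -0.0086], [0.0108, 0.0331, -0.0042]]
-0.006 -1 89 [[-0.0102, -0.0282, -0.0059], [0.0024, -0.0226, -0.004], [0.0105, -0.0222, -0.0008]]
-0.006 1 95 [[-0.0114, 0.0207, -0.0059], [0.0013, 0.021, -0.0044], [0.0105, 0.0269, -0.0007]]
-0.001 -1 6 [[-0.0095, -0.0229, -0.001], [0.0022, -0.0226, -0.0009], [0.0037, -0.0224, -0.0008]]
-0.001 1 4 [[0.002, 0.0211, -0.001], [0.003, 0.0212, -0.0008], [0.0038, 0.0213, -0.0004]]
```

>>> {"fn": "move_arm", "kwargs": {"rows": [[[0.03,-0.03,0,0,43.5],[0.03,-0.03,-0.3,0,43.5],[0.03,-0.03,-0.5,0,43.5],[0.03,-0.03,-0.7,0,43.5],[0.03,-0.03,-0.7,0,43.5]]]}}

```text
time: 2.65
tcp_pos: [0.6021, 0.2479, 0.0699]
tool_rot: [-0.002, 0.102, 0.995, -0.001]
contact_force: [-0.5, -0.6, -0.2]
opening: 0.513
```

>>> {"fn": "move_arm", "kwargs": {"rows": [[[0,0,0,0,43.5],[0,0,0,0,43.5]]]}}

```text
time: 2.85
tcp_pos: [0.6046, 0.2487, 0.0733]
tool_rot: [0.002, 0.102, 0.995, 0.001]
contact_force: [-0.6, -0.3, 0.2]
opening: 0.507
```

```bash
python3 - <<'E'
from rig import ctrl, vision
from h import *
s=ctrl.state(); c=vision.camera("wrist"); print(s["tcp_pos"],s["tool_rot"],s["contact_force"],s["time"])
cv2.imwrite("pics/w2.png",c["img"][...,::-1])
T,W=wcloud(c,s); img=c["img"]; hsv=cv2.cvtColor(img,cv2.COLOR_RGB2HSV); H,S,V=hsv[...,0],hsv[...,1],hsv[...,2]
v,u=np.mgrid[:480,:640]; o=s["tcp_pos"]
Q=st(W,o[:2]); near=(abs(Q[...,0])<.09)&(abs(Q[...,1])<.08)
for nm,m in(("ye",near&(H>18)&(H<35)&(S>130)&(W[...,2]>.045)&(W[...,2]<.062)),("redtop",near&((H<4)|(H>176))&(S>170)&(W[...,2]>.07)&(W[...,2]<.082))):
    print(nm,m.sum(),np.percentile(Q[m],[1,50,99],axis=0).round(4).tolist(),np.median(W[m][:,2]))
E
```

```text
[0.60462017 0.24874891 0.07332559] [1.68629413e-03 1.02057432e-01 9.94776836e-01 6.95497383e-04] [-0.58418179 -0.29556531  0.24487921] 2.85
ye 11831 [[-0.0718, 0.0089], [-0.0348, 0.0258], [0.0149, 0.0455]] 0.053999874900416106
redtop 1934 [[-0.027, -0.0493], [-0.0244, -0.0293], [-0.0194, -0.0113]] 0.07613158099031894
```

View pics/w2.png

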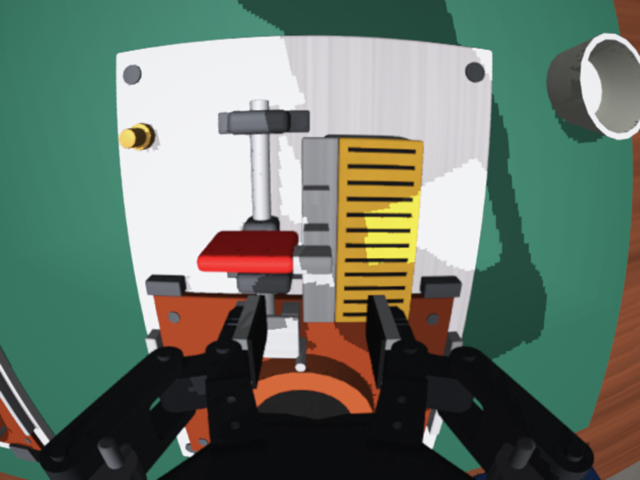

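The wrist picture shows both fingertips behind the red handle: left finger behind the paddle (~250,265 is the paddle), right one over the rear of the pad (375,300). Clearances agree with the numbers, so I'll press now.

>>> {"fn": "move_arm", "kwargs": {"rows": [[[0,0,-0.06,0,43.5],[0,0,-0.12,0,43.5],[0,0,-0.18,0,43.5],[0,0,-0.22,0,43.5],[0,0,-0.22,0,43.5]]]}}

```text
time: 3.4
tcp_pos: [0.6032, 0.2484, 0.0492]
tool_rot: [-0.0, 0.102, 0.995, 0.0]
contact_force: [-1.3, -1.3, 4.3]
opening: 0.512
```

>>> {"fn": "move_arm", "kwargs": {"rows": [[[0,0,0,0,43.5],[0,0,0,0,43.5]]]}}

```text
time: 3.6
tcp_pos: [0.6032, 0.2484, 0.0498]
tool_rot: [0.0, 0.102, 0.995, 0.0]
contact_force: [-1.1, -0.4, 5.8]
opening: 0.513
```

>>> {"fn": "move_arm", "kwargs": {"rows": [[[0,0,-0.03,0,43.5],[0,0,-0.05,0,43.5],[0,0,-0.065,0,43.5],[0,0,-0.065,0,43.5],[0,0,-0.065,0,43.5]]]}}

```text
time: 4.1
tcp_pos: [0.6032, 0.2485, 0.0438]
tool_rot: [0.0, 0.102, 0.995, 0.0]
contact_force: [-3.0, -0.1, 8.3]
opening: 0.508
```

>>> {"fn": "move_arm", "kwargs": {"rows": [[[0,0,-0.005,0,43.5],[0,0,-0.01,0,43.5],[0,0,-0.01,0,43.5]]]}}

```text
time: 4.4
tcp_pos: [0.6032, 0.2484, 0.043]
tool_rot: [0.0, 0.102, 0.995, 0.0]
contact_force: [-3.1, -1.7, 8.6]
opening: 0.509
```

>>> {"fn": "move_arm", "kwargs": {"rows": [[[-0.04,0.008,0,0,43.5],[-0.08,0.017,0,0,43.5],[-0.12,0.025,0,0,43.5],[-0.16,0.034,0,0,43.5],[-0.2,0.042,0,0,43.5]]]}}

```text
time: 4.9
tcp_pos: [0.5898, 0.2526, 0.0444]
tool_rot: [0.007, 0.102, 0.995, 0.001]
contact_force: [7.6, -2.8, 5.5]
opening: 0.508
```

```bash
python3 - <<'E'
from rig import ctrl, vision
import cv2
s=ctrl.state(); c=vision.camera("wrist"); print(s["tcp_pos"],s["contact_force"])
cv2.imwrite("pics/w3.png",c["img"][...,::-1])
E
```

```text
[0.58981397 0.25261073 0.04439249] [ 7.63387157 -2.82625004  5.53431821]
```

View pics/w3.png

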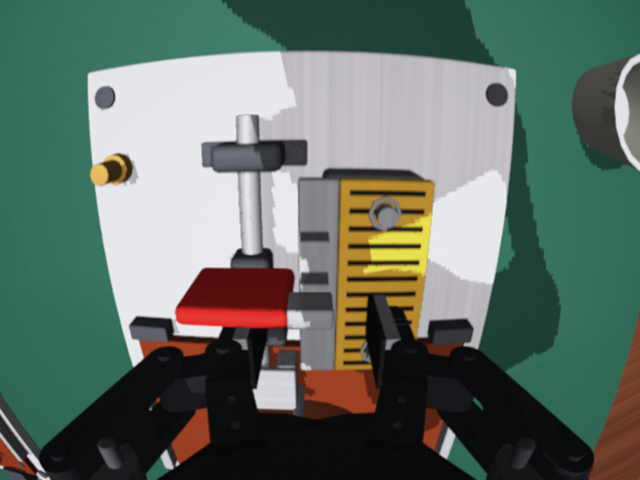

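>>> {"fn": "move_arm", "kwargs": {"rows": [[[0,0,-0.015,0,43.5],[0,0,-0.03,0,43.5],[0,0,-0.03,0,43.5]]]}}

```text
time: 5.25
tcp_pos: [0.5889, 0.2529, 0.0426]
tool_rot: [0.006, 0.102, 0.995, 0.002]
contact_force: [4.8, -1.8, 14.1]
opening: 0.509
```

>>> {"fn": "move_arm", "kwargs": {"rows": [[[-0.03,0.006,0,0,43.5],[-0.06,0.013,0,0,43.5],[-0.09,0.019,0,0,43.5],[-0.12,0.025,0,0,43.5],[-0.12,0.025,0,0,43.5]]]}}

```text
time: 5.75
tcp_pos: [0.5789, 0.2553, 0.0427]
tool_rot: [0.008, 0.102, 0.995, 0.002]
contact_force: [8.0, -3.7, 11.8]
opening: 0.509
```

>>> {"fn": "move_arm", "kwargs": {"rows": [[[-0.03,0.006,0,0,43.5],[-0.06,0.013,0,0,43.5],[-0.09,0.019,0,0,43.5],[-0.12,0.025,0,0,43.5],[-0.15,0.031,0,0,43.5]]]}}

```text
time: 6.25
tcp_pos: [0.5645, 0.2584, 0.0427]
tool_rot: [0.009, 0.102, 0.995, 0.002]
contact_force: [8.2, -3.3, 11.1]
opening: 0.515
```

>>> {"fn": "move_arm", "kwargs": {"rows": [[[-0.02,0.004,0,0,43.5],[-0.04,0.008,0,0,43.5],[-0.04,0.008,0,0,43.5]]]}}

```text
time: 6.55
tcp_pos: [0.562, 0.259, 0.0427]
tool_rot: [0.01, 0.101, 0.995, 0.002]
contact_force: [11.2, -3.9, 8.4]
opening: 0.509
```

>>> {"fn": "move_arm", "kwargs": {"rows": [[[-0.02,0.004,-0.01,0,43.5],[-0.04,0.008,-0.02,0,43.5],[-0.04,0.008,-0.02,0,43.5]]]}}

```text
time: 6.85
tcp_pos: [0.5621, 0.2591, 0.0427]
tool_rot: [0.014, 0.1, 0.995, 0.002]
contact_force: [16.2, -8.5, 14.2]
opening: 0.508
```

>>> {"fn": "move_arm", "kwargs": {"rows": [[[-0.02,0.004,0,0,43.5],[-0.04,0.008,-0.01,0,43.5],[-0.04,0.008,-0.01,0,43.5]]]}}

```text
time: 7.15
tcp_pos: [0.5621, 0.2592, 0.0428]
tool_rot: [0.018, 0.1, 0.995, 0.002]
contact_force: [21.6, -12.6, 13.5]
opening: 0.509
```

```bash
python3 - <<'E'
from rig import ctrl, vision
from h import *
s=ctrl.state(); c=vision.camera("wrist"); print(s["tcp_pos"],s["contact_force"],s["time"])
cv2.imwrite("pics/w4.png",c["img"][...,::-1])
E
```

```text
[0.56214996 0.25917915 0.04276681] [ 21.61797645 -12.61693218  13.4693057 ] 7.15
```

View pics/w4.png

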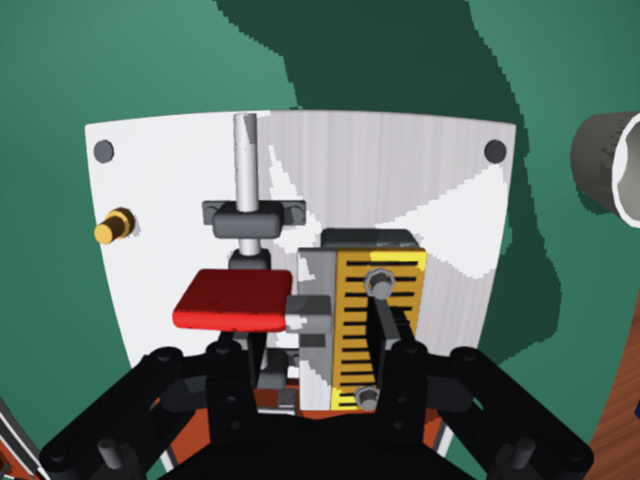

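The bolt has stopped hard: force rises while the TCP stays put, and the handle sits beside the second tooth. I'll check the travel before letting go.

```bash
python3 - <<'E'
from rig import ctrl, vision
from h import *
def red(c):
    W=cloud(c);hsv=cv2.cvtColor(c["img"],cv2.COLOR_RGB2HSV);H,S,V=[hsv[...,i] for i in range(3)]
    m=(c["range_z"]>0)&(W[...,0]>.45)&(W[...,0]<.65)&(W[...,1]>.17)&(W[...,1]<.27)&((H<4)|(H>176))&(S>170)&(V>60)&(W[...,2]>.04)&(W[...,2]<.09)
    return W[m]
for n in("scene","top"):
    a=red(np.load(n+"0.npz")); b=red(vision.camera(n))
    print(n,len(a),len(b),(np.median(st(b),0)-np.median(st(a),0)) if len(b) else "",(np.percentile(st(b),98,axis=0)-np.percentile(st(a),98,axis=0)) if len(b) else "")
s=ctrl.state();print(s["contact_force"],s["tcp_pos"])
E
```

```text
scene 245 113 [-0.03587508  0.00984095] [-0.02612373  0.00055534]
top 36 27 [-0.03398459 -0.00532971] [-0.02843561 -0.01395993]
[ 23.06573551 -12.29672939  13.30224779] [0.56215476 0.25916376 0.04276658]
```

>>> {"fn": "move_arm", "kwargs": {"rows": [[[0.03,-0.006,0.06,0,43.5],[0.03,-0.006,0.12,0,43.5],[0.03,-0.006,0.18,0,43.5],[0.03,-0.006,0.22,0,43.5]]]}}

```text
time: 7.7
tcp_pos: [0.5618, 0.2605, 0.0598]
tool_rot: [0.014, 0.101, 0.995, 0.003]
contact_force: [24.0, -1.0, -13.9]
opening: 0.509
```

>>> {"fn": "move_arm", "kwargs": {"rows": [[[0.08,-0.017,0,0,43.5],[0.15,-0.03,0.05,0,43.5],[0.15,-0.03,0.3,0,43.5],[0.15,-0.03,0.6,0,43.5],[0.15,-0.03,0.9,0,43.5]]]}}

```text
time: 8.2
tcp_pos: [0.561, 0.2566, 0.1479]
tool_rot: [-0.002, 0.102, 0.995, -0.001]
contact_force: [-0.0, 0.2, -1.0]
opening: 0.512
```

```bash
python3 - <<'E'
from rig import ctrl, vision
from h import *
for i in range(3): c=vision.camera("wrist")
s=ctrl.state(); c=vision.camera("wrist"); print(s["tcp_pos"],s["contact_force"],s["time"])
cv2.imwrite("pics/w5.png",c["img"][...,::-1])
T,W=wcloud(c,s); img=c["img"]; hsv=cv2.cvtColor(img,cv2.COLOR_RGB2HSV); H,S,V=hsv[...,0],hsv[...,1],hsv[...,2]
Q=st(W); P0=st(np.array([.5845,.281])); D=Q-P0
near=(abs(D[...,0])<.07)&(D[...,1]<.03)&(D[...,1]>-.09)
for nm,m in(("ye",near&(H>18)&(H<35)&(S>130)&(W[...,2]>.035)&(W[...,2]<.062)),("redtop",near&((H<4)|(H>176))&(S>170)&(W[...,2]>.07)&(W[...,2]<.082))):
    print(nm,m.sum(),np.percentile(D[m],[1,50,99],axis=0).round(4).tolist(),np.median(W[m][:,2]))
E
```

```text
[0.5629124  0.25732526 0.14987309] [-0.09639089 -0.00825346 -1.20885216] 8.35
ye 5887 [[-0.0456, -0.0186], [-0.0072, -0.0016], [0.0419, 0.0176]] 0.0540578356724304
redtop 766 [[-0.0363, -0.0768], [-0.0338, -0.0574], [-0.0302, -0.0388]] 0.07627215295213963
```

View pics/w5.png

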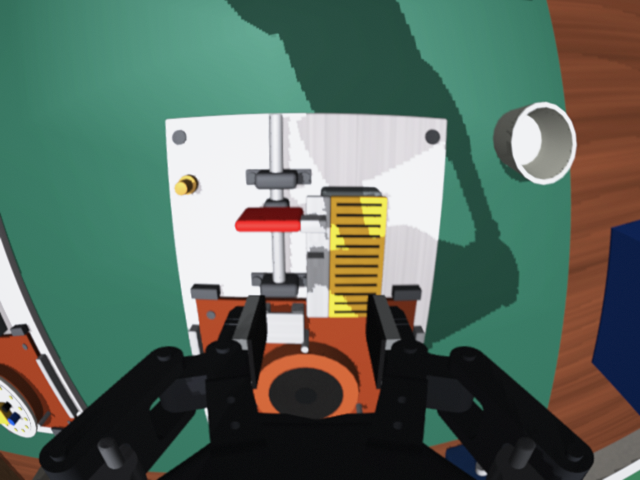

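The pad reads 0.054 m, the same as before pressing, so the catch is up. The handle's back face is about 36 mm from locked. One last overall look.

```bash
python3 - <<'E'
from rig import vision
import cv2,numpy as np
c=vision.camera("scene")["img"]; a=np.load("scene0.npz")["img"]
cv2.imwrite("pics/cmp.png",np.vstack([a[200:400,140:540,::-1],c[200:400,140:540,::-1]]))
E
```

```text
(no output)
```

View pics/cmp.png

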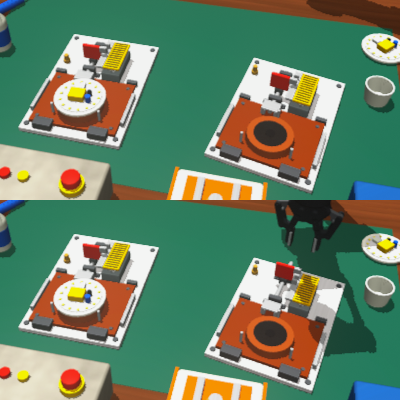

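Before (top) and after (bottom): only the empty station's red handle has moved (about 281,78 before, 283,272 after). Everything else looks unchanged.

```bash
python3 -c "
from rig import sign_off
print(sign_off())"
```

```text
the job is handed in; nothing more can be done
None
```

The empty jig (left station) is unlocked and the job is handed in; sign-off gives no verdict. I pressed the catch down onto its stop with one fingertip. The other fingertip pushed the bolt back until it stopped dead, with the force climbing to about 23 N and no further movement. Then I lifted the hand clear.

**Last checks:**
- **Catch:** the pad is back at its starting height (0.054 m measured both times), so it has sprung up.
- **Bolt:** the handle moved about 36 mm. The scene camera gave 35.9 mm and the top camera about 34 mm. The less reliable edge readings gave only 26–28 mm, because the hand partly hid the handle. After release, the wrist camera put the handle's back face about 28 mm behind the pad's middle. A fully open bolt should give 27 mm.
- **Lifting off:** for a moment the force on the tool was about 24 N sideways and 14 N downward, from rubbing against the handle or bar. It was gone once the hand was clear.
- **Everything else:** comparing before and after pictures by eye, both jig plates, the loaded station's lock, its lamp, both pins, the spare lamp and the cup look unmoved. The screwdriver and cleaner bottle were mostly outside that view, but the hand never went near them.
- **Hand and time:** the hand was clear of everything at about 0.15 m when I signed off, at about 8.4 s.

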